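Wedge a bearing casting level on the bench

ROBOT

A 6-joint arm with a two-finger parallel gripper is mounted at the origin on the work surface. World frame = base frame: x ahead of the robot, y to its left, z up, the work surface at z = 0. Lengths are in m, angles in rad, forces in N, time in s.
With the tool pointing down it reaches from about 0.35 to 0.925 m from the base axis. Payload 6.4 kg.
Tool frame: the origin (TCP) lies between the finger pads; the fingertips stand 8 mm ahead of it and the grasp point (between the pads) lies 11 mm behind it (bot.tip_reach is the distance from the TCP to the fingertips, in m); z points along the fingers, y is the direction in which the jaws open and shut (so a half turn about z gives the same grasp; the last joint's range is limited). The gripper opens to 94 mm and grips with 3 to 60 N. Pads are 16 mm wide; open, the fingers measure 119 mm over their backs; the gripper's body (75 mm by 177 mm) begins 78 mm behind the grasp point.
Start: joints at [-1.377, 0.245, 1.558, -0, 1.339, -0.174], TCP at [0.234, -0.607, 0.213] pointing down, gripper open.
Joint ranges: [-3.13, 3.13], [-1.02, 2.26], [0.13, 2.54], [-0.95, 4.09], [0.21, 2.88], [-2.74, 2.74]. Speed limits (rad/s): [2.57, 2.57, 3.14, 3.14, 3.14, 3.14].

INTERFACE

Orientations are given as [roll, pitch, yaw] about the fixed x, y, z axes, in that order (R = Rz(yaw) Ry(pitch) Rx(roll)).
In Python, from cell import observe, optics, bot gives the robot as it stands.
- The arm moves only by the tool step_arm, never from a script. Its argument "moves" is a list of rows, each an object of numbers: "rx", "ry", "rz": the turn, a rotation vector about the tool's x, y, z in rad; "dx", "dy", "dz": the shift along the tool's x, y, z in m; "hand": the gripper command: -1 is shut, 1 is fully open, values between are in proportion. A call has exactly 10 rows; each row is the pose to reach, as a shift and turn from the pose measured when the call began, along the tool's axes at that moment; what a row does not reach only later rows make up. A row lasts 1/12 s, in which the tool goes at most 41.7 mm and 7.16 degrees, less where a joint would pass 70% of its speed; a pose out of reach is approached as far as the arm can. A call with a gripper value outside its range is refused whole. The fingers move at their own pace and stop on an object; "newtons" is the grip in N (left out, the last holds). Time passes only in rows, so rows that repeat a pose let the fingers close, or fill a call up. It gives the time, the measured TCP pose, the force and the opening at its end, in the units of the state.
- observe(): the state, without advancing time (a new reading comes with each control period).
- optics.snapshot(name): name is "side" or "top"; returns a dict with "image" (420x560x3 uint8, red, green, blue), "vfov" (degrees; the focal length in pixels is half the picture's height over the tangent of half this angle, whatever the lens; pixels are square), "cx", "cy" (the principal point, pixels), "world_from_camera" (4x4, takes a point from camera to world coordinates). Camera axes: x right, y down, z forward; pixel columns grow to the right and rows downward; lengths in m; the calibration is good to about 2 mm. A picture is of the moment at which its call begins. There is no depth.
- bot.sign_off(): hands the job in, once; it reports no verdict.
Trained networks look in the newest picture that a camera, given by its name, has taken for a name from the list of things; names that differ only in an ending like _2 or _b are one class to them, and where a whole thing is asked for, a point or a joint stands for the part that bears it (a point fixed in the world has none). Each returns a list of dicts, best first, with "conf" (0 to 1); they miss things now and then, are a little off and sometimes report something else, mostly with a low value. They report only what shows in the picture. A call takes as long as a camera call. They do not tell look-alikes from the thing itself.
- optics.recognise(camera, target): "extent" ([left, top, right, bottom] in pixels, round what is visible of it).
- optics.tip_of(camera, target): "uv" ([column, row] in pixels: a listed point, or the origin of a listed thing).
The state is a dict: "t": time; "q": joint angles; "dq": joint speeds; "joint_torque": joint torques, N m; "tool_pos": TCP position; "tool_rot": TCP orientation; "contact_force": force on the tool from outside, world axes, zero at the start; "torque": the same for the moment, N m; "opening": finger opening in m.
Only numpy, scipy, OpenCV 4.12 (cv2) and the standard library are available. Lean on these libraries where they do the work, as an engineer would, in place of code of your own. Each camera call takes 0.05 s, during which the arm holds its last target. There are 200 camera calls.

TASK

The aluminium bearing casting stands against its stop bar with its front edge low. Take the long wooden wedge, set it flat on the bench with its thin end towards the casting and push it straight in under the middle of the low front edge, between the two stub feet, until the casting sits level; then let go, leaving the casting up against its stop.

Things in the scene. Friction and masses are not known exactly. Their poses are not given: they have to be found in the camera images.
- casting: Loose aluminium bearing pedestal, 0.85 kg: plate 190 (x) x 120 (y) x 12 mm, a bearing housing on top (to z = 111, x -67 to -13). x points to the rear (stop), z is the plate's normal. Full-width rear foot 34 tall, 25 long; two front corner stub feet 12 tall, 76 mm gap between. Origin: mid-width on the rear foot's underside, at its front edge. Starts at pitch -0.133 rad (front low); level at pitch 0.
- front_edge (a point): Middle of the plate's low front edge, on its underside: x = -165, z = +34 mm in the casting's frame. About 12 mm above the bench at the start, 34 mm when level. The stub feet stand 38 to 60 mm either side of it; the plate's top is 12 mm above it. Behind the casting a fixed steel stop bar (180 wide, 40 high) stands 2 mm from its rear face: pushing may seat it there.
- wedge: Loose wooden wedge 160 mm long (x), 36 wide (y), 90 g: flat underside, top rising evenly from 4 mm at the thin end (x = +80) to 50 mm at the thick end (x = -80); 34 mm high 104 mm from the thin end. Origin: centre of the underside. Lies flat on the left of the bench, thick end roughly towards the robot. A shorter, thin wedge (90 x 30 x 18) and a flat batten (150 x 36 x 20) lie about.
Mind the look-alikes: they are no part of the job. What is shaped like the wedge but green or turquoise is not meant.

How it is judged:
By the outcome, as a careful person would: the job done as asked, in the order asked, and still so for the second after the job is handed in, with the robot touching nothing.
It also fails if it takes over 45 s, if anything falls off the work surface, if the arm or the gripper's body presses on something with over 40 N, if the wrist force passes 120 N, or if a joint passes its speed limit or range.

## Working session

There is one attempt and no reset: what is moved stays moved. The work goes in short steps, Python scripts to look and compute and a tool call to move; the robot and the scene stay as the last step left them, time stands still between calls to the robot, and variables do not carry over. Pictures are saved under pics/ and viewed, about 8 in all and at most 12, crops included, and the job is handed in when it is done.

Besides the shell and the picture viewer there is one more tool, called as name(argument=value, ...), one argument or row to a line, values as JSON. step_arm: Moves the arm, as the interface text tells. Its arguments: {"type":"object","properties":{"moves":{"type":"array"},"newtons":{"type":"number"}},"required":["moves"]}

```bash
mkdir -p pics
cat > h.py <<'E'
import numpy as np, cv2
from cell import observe, optics, bot
def ray(s,uv):
    H=s["image"].shape[0]; f=H/2/np.tan(np.radians(s["vfov"])/2)
    T=np.array(s["world_from_camera"]); d=T[:3,:3]@np.array([(uv[0]-s["cx"])/f,(uv[1]-s["cy"])/f,1]); return T[:3,3],d
def onz(s,uv,z):
    o,d=ray(s,uv); return o+d*(z-o[2])/d[2]
def proj(s,p):
    H=s["image"].shape[0]; f=H/2/np.tan(np.radians(s["vfov"])/2)
    T=np.array(s["world_from_camera"]); c=T[:3,:3].T@(np.array(p)-T[:3,3]); return np.array([s["cx"]+f*c[0]/c[2],s["cy"]+f*c[1]/c[2]])
def tri(s1,u1,s2,u2):
    o1,d1=ray(s1,u1);o2,d2=ray(s2,u2)
    a=np.linalg.lstsq(np.c_[d1,-d2],o2-o1,rcond=None)[0]; p,q=o1+d1*a[0],o2+d2*a[1]; return (p+q)/2,np.linalg.norm(p-q)
def save(s,n,box=None,k=1):
    im=s["image"][:,:,::-1]
    if box: im=im[box[1]:box[3],box[0]:box[2]]
    cv2.imwrite("pics/"+n+".png",cv2.resize(im,None,fx=k,fy=k,interpolation=cv2.INTER_CUBIC))
E
python3 - <<'E'
from h import *
np.set_printoptions(precision=4,suppress=True)
S={c:optics.snapshot(c) for c in("top","side")}
a=S["top"]["image"];b=S["side"]["image"]
cv2.imwrite("pics/a.png",np.hstack([a,b])[:,:,::-1][:, :1120] if 0 else cv2.resize(np.hstack([a,b])[:,:,::-1],(800,300),interpolation=cv2.INTER_AREA))
save(S["top"],"top");save(S["side"],"side")
for c in S:
    print(c,S[c]["vfov"],S[c]["world_from_camera"])
    for n in("wedge","casting","front_edge"):
        print(n,optics.recognise(c,n)[:4],optics.tip_of(c,n)[:4])
print(observe())
E
```

```text
top 54.50811988480133 [[ 0.0213 -0.9789  0.2035  0.3751]
 [-0.9998 -0.0218 -0.0006  0.0824]
 [ 0.005  -0.2034 -0.9791  0.8161]
 [ 0.      0.      0.      1.    ]]
wedge [{'extent': [243.0, 222.5, 326.9, 260.8], 'conf': 0.95}, {'extent': [124.0, 303.6, 206.9, 364.8], 'conf': 0.95}, {'extent': [224.8, 120.3, 296.9, 179.1], 'conf': 0.71}, {'extent': [173.6, 97.3, 204.4, 174.5], 'conf': 0.57}] [{'uv': [189.4, 136.6], 'conf': 0.97}, {'uv': [262.8, 146.4], 'conf': 0.96}, {'uv': [283.7, 244.4], 'conf': 0.83}, {'uv': [169.1, 336.9], 'conf': 0.68}]
casting [{'extent': [353.0, 96.3, 423.6, 198.1], 'conf': 0.58}] [{'uv': [390.6, 116.7], 'conf': 0.98}]
front_edge [{'extent': [350.5, 97.2, 426.7, 200.0], 'conf': 0.66}] [{'uv': [381.3, 194.0], 'conf': 0.57}]
side 47.29178626336782 [[-0.8921 -0.231   0.3884  0.1582]
 [-0.4518  0.4677 -0.7597  0.8636]
 [-0.0062 -0.8532 -0.5216  0.5901]
 [ 0.      0.      0.      1.    ]]
wedge [{'extent': [321.3, 299.6, 408.0, 346.5], 'conf': 0.83}, {'extent': [215.2, 201.4, 237.8, 240.8], 'conf': 0.76}, {'extent': [287.1, 212.4, 342.0, 247.8], 'conf': 0.58}, {'exte
[... 171 characters left out ...]
[177.9, 252.2], 'conf': 0.57}]
casting [{'extent': [237.2, 126.2, 320.8, 188.8], 'conf': 0.68}] [{'uv': [254.4, 164.9], 'conf': 0.61}]
front_edge [{'extent': [236.6, 125.2, 320.5, 191.2], 'conf': 0.74}] [{'uv': [307.5, 175.1], 'conf': 0.97}]
{'t': 0.7, 'q': array([-1.3771,  0.2451,  1.5578,  0.    ,  1.3387, -0.1741]), 'dq': array([ 0.0008,  0.0005, -0.0024,  0.0021,  0.0001,  0.0001]), 'joint_torque': array([ -0.    , -41.5722, -31.481 ,   0.0685,   0.0289,   0.    ]), 'tool_pos': array([ 0.2337, -0.6065,  0.2135]), 'tool_rot': array([ 3.1416, -0.    ,  0.3678]), 'contact_force': array([-0.0087, -0.1293,  0.479 ]), 'torque': array([ 0.0111, -0.0079,  0.0304]), 'opening': 0.0940731445402927}
```

View pics/top.png

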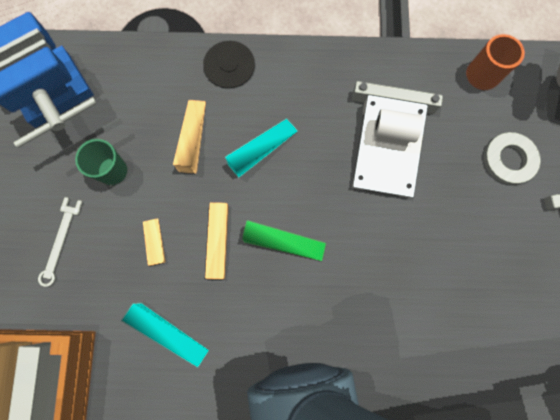

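View pics/side.png

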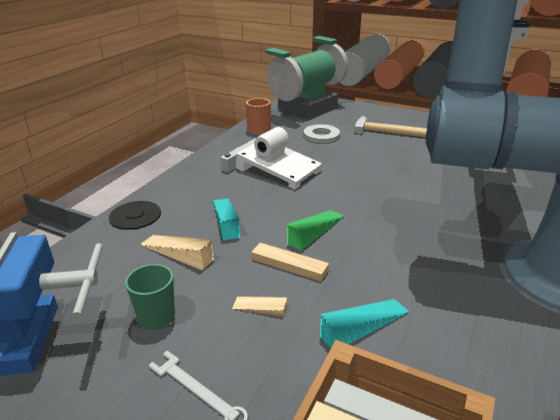

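The top view shows the bare-wood long wedge at about (189,137), with its thick end towards the robot, and the casting at about (390,150) against its bar. Things that could be taken for the wedge, in top-view pixels:
- green wedge (284,240)
- turquoise wedges (262,146) and (166,335)
- short wooden wedge (153,242)
- wooden batten (217,240)

I choose the wooden one at (189,137), seen at (178,252) in the side view.

```bash
cat > fit.py <<'E'
from h import *
from scipy.optimize import minimize, differential_evolution
W=np.array([[x,y,z] for y in(-.018,.018) for x,z in((.08,0),(.08,.004),(-.08,0),(-.08,.05))])
def pose(pts,x,y,yaw,pitch=0):
    c,s=np.cos(yaw),np.sin(yaw);cp,sp=np.cos(pitch),np.sin(pitch)
    R=np.array([[c,-s,0],[s,c,0],[0,0,1]])@np.array([[cp,0,sp],[0,1,0],[-sp,0,cp]])
    return pts@R.T+[x,y,0]
def hullmask(S,sets,sh):
    m=np.zeros((sh[0]*4,sh[1]*4),np.uint8)
    for P in sets:
        u=np.array([proj(S,p) for p in P]); h=cv2.convexHull(((u+.5)*4*16).astype(np.int32)); cv2.fillConvexPoly(m,h,255,shift=4)
    return cv2.resize(m,(sh[1],sh[0]),interpolation=cv2.INTER_AREA)/255.
def woodmask(S,seed,r=75):
    hsv=cv2.cvtColor(S["image"],cv2.COLOR_RGB2HSV); m=cv2.inRange(hsv,(8,60,60),(30,255,255))
    n,l,st,ce=cv2.connectedComponentsWithStats(m); k=l[int(seed[1]),int(seed[0])]
    return (l==k)*1.,st[k]
def fitwedge(S,seeds,x0):
    ms={c:woodmask(S[c],seeds[c]) for c in seeds}
    for c in ms: print(c,ms[c][1])
    def cost(p): return sum(np.abs(hullmask(S[c],[pose(W,*p)],(420,560))-ms[c][0]).sum()/ms[c][0].sum() for c in ms)
    r=minimize(cost,x0,method="Nelder-Mead",options=dict(initial_simplex=np.array(x0)+np.array([[0,0,0],[.02,0,0],[0,.02,0],[0,0,.15]]),xatol=1e-4,maxiter=150))
    return r.x,r.fun
E
python3 - <<'E'
from fit import *
np.set_printoptions(precision=4,suppress=True)
S={c:optics.snapshot(c) for c in("top","side")}
print(onz(S["top"],(197,100),0),onz(S["top"],(187,172),.025))
x0=(onz(S["top"],(197,100),0)+onz(S["top"],(187,172),.025))/2
print("wedge",fitwedge(S,dict(top=(189,137),side=(178,248)),[x0[0],x0[1],-.1]))
# casting: network points
print("fe",tri(S["top"],(381.3,194),S["side"],(307.5,175.1)),"org",tri(S["top"],(390.6,116.7),S["side"],(254.4,164.9)))
a=S["top"]["image"][70:220,330:460];b=S["side"]["image"][115:200,215:335]
c=S["top"]["image"][80:190,150:310]
R=lambda i,w,h:cv2.resize(i,(w,h),interpolation=cv2.INTER_CUBIC)
v=np.vstack([np.hstack([R(a,390,450)]),]);
cv2.imwrite("pics/c.png",np.hstack([R(a,390,450),np.vstack([R(b,400,283),R(c,400,167)])])[:,:,::-1])
E
```

```text
[0.784  0.2639 0.    ] [0.6139 0.2688 0.025 ]
top [ 173   99   33   75 1634]
side [ 141  235   73   35 1542]
wedge (array([ 0.7006,  0.2699, -0.0645]), np.float64(0.10769213457187282))
fe (array([ 0.5829, -0.1247,  0.0135]), np.float64(0.006177776963272213)) org (array([ 0.7607, -0.1576, -0.0119]), np.float64(6.735944610072399e-05))
```

View pics/c.png

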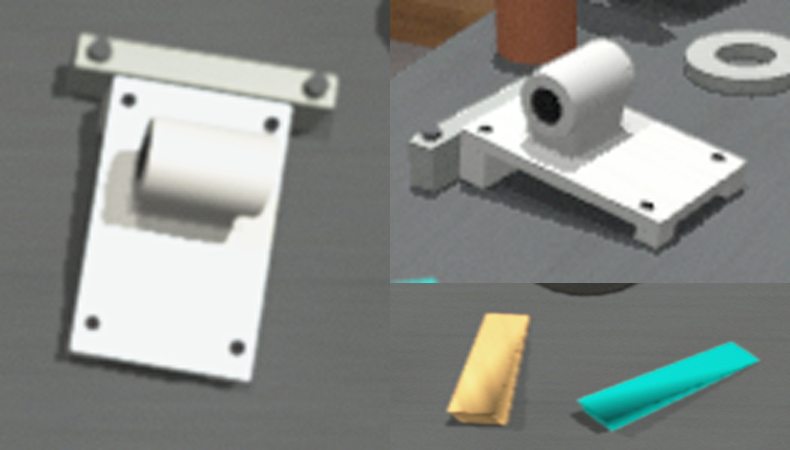

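The wooden wedge is confirmed in the crop: plain wood, thin end up the picture. The plate top's corners in the top view are about (353.3,187), (413.3,197), (427.3,104.3) and (368,95). Next I fit the casting pose to them.

```bash
cat > cast.py <<'E'
from fit import *
from scipy.optimize import least_squares
P=np.array([[-.165,.06,.046],[-.165,-.06,.046],[.025,-.06,.046],[.025,.06,.046]])
def fitcast(S,T,Sd,pitch=-.133,free=False,x0=(.75,-.15,-.15)):
    def res(p):
        Q=pose(P,*p[:3],pitch=p[3] if free else pitch); r=[]
        for c,U in(("top",T),("side",Sd)):
            for i,u in U.items(): r+=list(proj(S[c],Q[i])-u)
        return np.array(r)
    r=least_squares(res,list(x0)+([pitch] if free else [])); return r.x,r.fun
E
python3 - <<'E'
from cast import *
np.set_printoptions(precision=4,suppress=True)
S={c:optics.snapshot(c) for c in("top","side")}
T={0:(353,187),1:(413,197),2:(427,104),3:(368,95)};D={3:(236.6,154),0:(294.5,181),1:(321.5,163)}
for f in(0,1):
    p,r=fitcast(S,T,D,free=f);print(p,r.round(1))
p,_=fitcast(S,T,D)
print("fe",pose(np.array([[-.165,0,.034]]),*p,pitch=-.133))
# wedge check using overlay error dir
E
```

```text
[ 0.7506 -0.1519 -0.1528] [ 0.2 -0.7 -0.5 -0.6 -0.5  0.9  0.   0.3 -0.6 -1.5  1.2 -0.1 -0.  -0.2]
[ 0.7509 -0.152  -0.1515 -0.138 ] [ 0.3 -0.6 -0.4 -0.6 -0.5  0.8  0.1  0.3 -0.6 -1.6  1.2  0.2 -0.1 -0. ]
fe [[ 0.5845 -0.1263  0.0118]]
```

```bash
cat > go.py <<'E'
from h import *
from scipy.spatial.transform import Rotation as Ro
def go(x,y,z,yaw):
    o=observe(); R=Ro.from_euler("xyz",o["tool_rot"]); d=R.inv().apply(np.array([x,y,z])-o["tool_pos"])
    rv=(R.inv()*Ro.from_euler("xyz",[np.pi,0,yaw])).as_rotvec()
    print("t",round(o["t"],2),"pos",o["tool_pos"].round(4),"d",d.round(4),"r",rv.round(4),"F",o["contact_force"].round(1),"op",round(o["opening"],4))
if __name__=="__main__":
    import sys; go(*map(float,sys.argv[1:]))
E
python3 go.py .649 .273 .13 -.0645
```

```text
t 0.9 pos [ 0.2337 -0.6066  0.2135] d [ 0.7038 -0.6714  0.0834] r [1.000e-04 0.000e+00 4.323e-01] F [-1.3  0.1 -0.5] op 0.0936
```

step_arm(
  moves=[
    {"dx":0.704,"dy":-0.671,"dz":0.01,"rz":0.432,"hand":1},
    {"dx":0.704,"dy":-0.671,"dz":0.01,"rz":0.432,"hand":1},
    {"dx":0.704,"dy":-0.671,"dz":0.01,"rz":0.432,"hand":1},
    {"dx":0.704,"dy":-0.671,"dz":0.01,"rz":0.432,"hand":1},
    {"dx":0.704,"dy":-0.671,"dz":0.01,"rz":0.432,"hand":1},
    {"dx":0.704,"dy":-0.671,"dz":0.01,"rz":0.432,"hand":1},
    {"dx":0.704,"dy":-0.671,"dz":0.01,"rz":0.432,"hand":1},
    {"dx":0.704,"dy":-0.671,"dz":0.01,"rz":0.432,"hand":1},
    {"dx":0.704,"dy":-0.671,"dz":0.01,"rz":0.432,"hand":1},
    {"dx":0.704,"dy":-0.671,"dz":0.01,"rz":0.432,"hand":1},
  ],
  newtons=30,
)

```text
$.moves[0]: bad value
```

```bash
python3 go.py .649 .273 .13 -.0645
```

```text
t 0.9 pos [ 0.2337 -0.6066  0.2135] d [ 0.7038 -0.6714  0.0834] r [1.000e-04 0.000e+00 4.323e-01] F [-1.3  0.1 -0.5] op 0.0936
```

step_arm(
  moves=[
    {"dx":0.704,"dy":-0.671,"dz":0.01,"rx":0,"ry":0,"rz":0.432,"hand":1},
    {"dx":0.704,"dy":-0.671,"dz":0.01,"rx":0,"ry":0,"rz":0.432,"hand":1},
    {"dx":0.704,"dy":-0.671,"dz":0.01,"rx":0,"ry":0,"rz":0.432,"hand":1},
    {"dx":0.704,"dy":-0.671,"dz":0.01,"rx":0,"ry":0,"rz":0.432,"hand":1},
    {"dx":0.704,"dy":-0.671,"dz":0.01,"rx":0,"ry":0,"rz":0.432,"hand":1},
    {"dx":0.704,"dy":-0.671,"dz":0.01,"rx":0,"ry":0,"rz":0.432,"hand":1},
    {"dx":0.704,"dy":-0.671,"dz":0.01,"rx":0,"ry":0,"rz":0.432,"hand":1},
    {"dx":0.704,"dy":-0.671,"dz":0.01,"rx":0,"ry":0,"rz":0.432,"hand":1},
    {"dx":0.704,"dy":-0.671,"dz":0.01,"rx":0,"ry":0,"rz":0.432,"hand":1},
    {"dx":0.704,"dy":-0.671,"dz":0.01,"rx":0,"ry":0,"rz":0.432,"hand":1},
  ],
  newtons=30,
)

```text
t: 1.73
tool_pos: [0.4123, -0.228, 0.2095]
tool_rot: [3.141, -0.001, -0.065]
contact_force: [1.8, 0.2, -0.6]
opening: 0.0941
```

```bash
python3 go.py .649 .273 .13 -.0645
```

```text
t 1.73 pos [ 0.4123 -0.228   0.2095] d [ 0.2038 -0.5153  0.0794] r [ 0.0006 -0.0009 -0.0002] F [ 1.8  0.2 -0.6] op 0.0941
```

step_arm(
  moves=[
    {"dx":0.204,"dy":-0.515,"dz":0.01,"rx":0,"ry":0,"rz":0,"hand":1},
    {"dx":0.204,"dy":-0.515,"dz":0.01,"rx":0,"ry":0,"rz":0,"hand":1},
    {"dx":0.204,"dy":-0.515,"dz":0.01,"rx":0,"ry":0,"rz":0,"hand":1},
    {"dx":0.204,"dy":-0.515,"dz":0.01,"rx":0,"ry":0,"rz":0,"hand":1},
    {"dx":0.204,"dy":-0.515,"dz":0.01,"rx":0,"ry":0,"rz":0,"hand":1},
    {"dx":0.204,"dy":-0.515,"dz":0.01,"rx":0,"ry":0,"rz":0,"hand":0.5},
    {"dx":0.204,"dy":-0.515,"dz":0.01,"rx":0,"ry":0,"rz":0,"hand":0.5},
    {"dx":0.204,"dy":-0.515,"dz":0.01,"rx":0,"ry":0,"rz":0,"hand":0.5},
    {"dx":0.204,"dy":-0.515,"dz":0.01,"rx":0,"ry":0,"rz":0,"hand":0.5},
    {"dx":0.204,"dy":-0.515,"dz":0.01,"rx":0,"ry":0,"rz":0,"hand":0.5},
  ],
)

```text
t: 2.57
tool_pos: [0.5902, 0.1491, 0.2019]
tool_rot: [3.141, -0.001, -0.064]
contact_force: [0.7, -0.4, 0.7]
opening: 0.071
```

```bash
python3 go.py .649 .273 .09 -.0645
```

```text
t 2.57 pos [0.5902 0.1491 0.2019] d [ 0.0506 -0.1275  0.1119] r [ 0.0006 -0.0012  0.0003] F [ 0.7 -0.4  0.7] op 0.071
```

step_arm(
  moves=[
    {"dx":0.0506,"dy":-0.1275,"dz":0.02,"rx":0,"ry":0,"rz":0,"hand":0.5},
    {"dx":0.0506,"dy":-0.1275,"dz":0.02,"rx":0,"ry":0,"rz":0,"hand":0.5},
    {"dx":0.0506,"dy":-0.1275,"dz":0.02,"rx":0,"ry":0,"rz":0,"hand":0.5},
    {"dx":0.0506,"dy":-0.1275,"dz":0.112,"rx":0,"ry":0,"rz":0,"hand":0.5},
    {"dx":0.0506,"dy":-0.1275,"dz":0.112,"rx":0,"ry":0,"rz":0,"hand":0.5},
    {"dx":0.0506,"dy":-0.1275,"dz":0.112,"rx":0,"ry":0,"rz":0,"hand":0.5},
    {"dx":0.0506,"dy":-0.1275,"dz":0.112,"rx":0,"ry":0,"rz":0,"hand":0.5},
    {"dx":0.0506,"dy":-0.1275,"dz":0.112,"rx":0,"ry":0,"rz":0,"hand":0.5},
    {"dx":0.0506,"dy":-0.1275,"dz":0.112,"rx":0,"ry":0,"rz":0,"hand":0.5},
    {"dx":0.0506,"dy":-0.1275,"dz":0.112,"rx":0,"ry":0,"rz":0,"hand":0.5},
  ],
)

```text
t: 3.4
tool_pos: [0.6511, 0.2728, 0.0937]
tool_rot: [-3.141, -0.007, -0.065]
contact_force: [0.0, -0.7, 0.5]
opening: 0.0706
```

```bash
python3 go.py .649 .273 .014 -.0645
python3 - <<'E'
from fit import *
S={c:optics.snapshot(c) for c in("top","side")}
a=S["top"]["image"].copy();b=S["side"]["image"].copy()
for s,i in((S["top"],a),(S["side"],b)):
    for p in pose(W,.7006,.2699,-.0645):
        u=proj(s,p); cv2.circle(i,tuple(int(v) for v in (u*8).round()),6,(255,0,0),-1,shift=3)
cv2.imwrite("pics/d.png",cv2.resize(np.hstack([a[70:210,120:260],b[180:320,90:230]])[:,:,::-1],(800,400),interpolation=cv2.INTER_CUBIC))
E
```

```text
t 3.4 pos [0.6511 0.2728 0.0937] d [-0.0026  0.0001  0.0797] r [-0.001  -0.0065 -0.0006] F [ 0.  -0.7  0.5] op 0.0706
```

View pics/d.png

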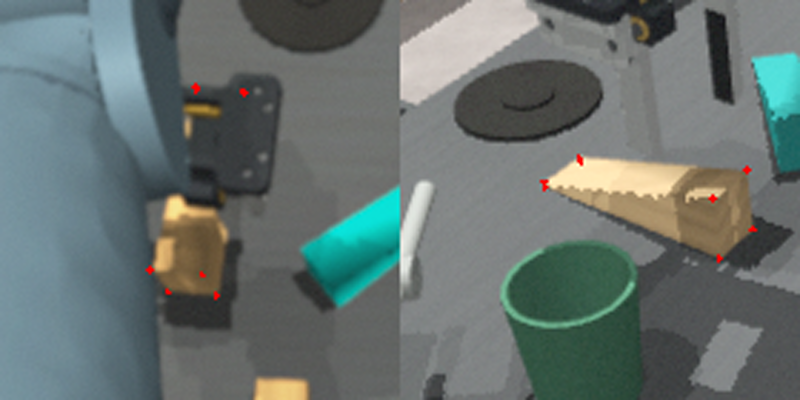

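The overlaid wedge model matches the wood in the side view, with its thick-end corners at (747,170) and (719,258). The gripper is above it. I'll lower and grip.

step_arm(
  moves=[
    {"dx":-0.0025,"dy":0,"dz":0.03,"rx":0,"ry":-0.0065,"rz":0,"hand":0.5},
    {"dx":-0.0025,"dy":0,"dz":0.055,"rx":0,"ry":-0.0065,"rz":0,"hand":0.5},
    {"dx":-0.0025,"dy":0,"dz":0.07,"rx":0,"ry":-0.0065,"rz":0,"hand":0.5},
    {"dx":-0.0025,"dy":0,"dz":0.08,"rx":0,"ry":-0.0065,"rz":0,"hand":0.5},
    {"dx":-0.0025,"dy":0,"dz":0.08,"rx":0,"ry":-0.0065,"rz":0,"hand":0.5},
    {"dx":-0.0025,"dy":0,"dz":0.08,"rx":0,"ry":-0.0065,"rz":0,"hand":0.5},
    {"dx":-0.0025,"dy":0,"dz":0.08,"rx":0,"ry":-0.0065,"rz":0,"hand":-1},
    {"dx":-0.0025,"dy":0,"dz":0.08,"rx":0,"ry":-0.0065,"rz":0,"hand":-1},
    {"dx":-0.0025,"dy":0,"dz":0.08,"rx":0,"ry":-0.0065,"rz":0,"hand":-1},
    {"dx":-0.0025,"dy":0,"dz":0.08,"rx":0,"ry":-0.0065,"rz":0,"hand":-1},
  ],
  newtons=30,
)

```text
t: 4.33
tool_pos: [0.6491, 0.2732, 0.0139]
tool_rot: [-3.14, -0.0, -0.065]
contact_force: [-0.0, 0.6, 0.1]
opening: 0.0471
```

```bash
python3 go.py .649 .273 .09 -.0645
```

```text
t 4.33 pos [0.6491 0.2732 0.0139] d [-0.0001  0.0001 -0.0761] r [-0.0011 -0.0004 -0.0004] F [-0.   0.6  0.1] op 0.0471
```

Still closing. I'll hold to grip and note the flat-down height, then lift.

step_arm(
  moves=[
    {"dx":0,"dy":0,"dz":0,"rx":0,"ry":0,"rz":0,"hand":-1},
    {"dx":0,"dy":0,"dz":0,"rx":0,"ry":0,"rz":0,"hand":-1},
    {"dx":0,"dy":0,"dz":0,"rx":0,"ry":0,"rz":0,"hand":-1},
    {"dx":0,"dy":0,"dz":0,"rx":0,"ry":0,"rz":0,"hand":-1},
    {"dx":0,"dy":0,"dz":0,"rx":0,"ry":0,"rz":0,"hand":-1},
    {"dx":0,"dy":0,"dz":-0.02,"rx":0,"ry":0,"rz":0,"hand":-1},
    {"dx":0,"dy":0,"dz":-0.05,"rx":0,"ry":0,"rz":0,"hand":-1},
    {"dx":0,"dy":0,"dz":-0.08,"rx":0,"ry":0,"rz":0,"hand":-1},
    {"dx":0,"dy":0,"dz":-0.1,"rx":0,"ry":0,"rz":0,"hand":-1},
    {"dx":0,"dy":0,"dz":-0.1,"rx":0,"ry":0,"rz":0,"hand":-1},
  ],
  newtons=40,
)

```text
t: 5.17
tool_pos: [0.6521, 0.2739, 0.1194]
tool_rot: [-3.138, -0.009, -0.065]
contact_force: [1.0, -0.4, 0.5]
opening: 0.0358
```

```bash
python3 go.py .449 -.106 .12 -.152
```

```text
t 5.17 pos [0.6521 0.2739 0.1194] d [-0.1781  0.3923 -0.0037] r [-0.0043 -0.0089  0.0873] F [ 1.  -0.4  0.5] op 0.0358
```

```bash
python3 go.py .434 -.103 .12 -.152
```

```text
t 5.17 pos [0.6521 0.2739 0.1194] d [-0.1933  0.3902 -0.0039] r [-0.0043 -0.0089  0.0873] F [ 1.  -0.4  0.5] op 0.0358
```

step_arm(
  moves=[
    {"dx":-0.193,"dy":0.39,"dz":0,"rx":-0.004,"ry":-0.009,"rz":0.087,"hand":-1},
    {"dx":-0.193,"dy":0.39,"dz":0,"rx":-0.004,"ry":-0.009,"rz":0.087,"hand":-1},
    {"dx":-0.193,"dy":0.39,"dz":0,"rx":-0.004,"ry":-0.009,"rz":0.087,"hand":-1},
    {"dx":-0.193,"dy":0.39,"dz":0,"rx":-0.004,"ry":-0.009,"rz":0.087,"hand":-1},
    {"dx":-0.193,"dy":0.39,"dz":0,"rx":-0.004,"ry":-0.009,"rz":0.087,"hand":-1},
    {"dx":-0.193,"dy":0.39,"dz":0,"rx":-0.004,"ry":-0.009,"rz":0.087,"hand":-1},
    {"dx":-0.193,"dy":0.39,"dz":0,"rx":-0.004,"ry":-0.009,"rz":0.087,"hand":-1},
    {"dx":-0.193,"dy":0.39,"dz":0,"rx":-0.004,"ry":-0.009,"rz":0.087,"hand":-1},
    {"dx":-0.193,"dy":0.39,"dz":0,"rx":-0.004,"ry":-0.009,"rz":0.087,"hand":-1},
    {"dx":-0.193,"dy":0.39,"dz":0,"rx":-0.004,"ry":-0.009,"rz":0.087,"hand":-1},
  ],
)

```text
t: 6.0
tool_pos: [0.44, -0.0894, 0.1142]
tool_rot: [-3.141, 0.003, -0.151]
contact_force: [1.5, -1.2, -1.0]
opening: 0.0359
```

```bash
python3 go.py .434 -.103 .12 -.152
```

```text
t 6.0 pos [ 0.44   -0.0894  0.1142] d [-0.0039  0.0143 -0.0058] r [-0.0011  0.0025  0.0008] F [ 1.5 -1.2 -1. ] op 0.0359
```

step_arm(
  moves=[
    {"dx":-0.004,"dy":0.014,"dz":0.0,"rx":-0.001,"ry":0.0025,"rz":0,"hand":-1},
    {"dx":-0.004,"dy":0.014,"dz":0.0,"rx":-0.001,"ry":0.0025,"rz":0,"hand":-1},
    {"dx":-0.004,"dy":0.014,"dz":0.03,"rx":-0.001,"ry":0.0025,"rz":0,"hand":-1},
    {"dx":-0.004,"dy":0.014,"dz":0.06,"rx":-0.001,"ry":0.0025,"rz":0,"hand":-1},
    {"dx":-0.004,"dy":0.014,"dz":0.08,"rx":-0.001,"ry":0.0025,"rz":0,"hand":-1},
    {"dx":-0.004,"dy":0.014,"dz":0.092,"rx":-0.001,"ry":0.0025,"rz":0,"hand":-1},
    {"dx":-0.004,"dy":0.014,"dz":0.096,"rx":-0.001,"ry":0.0025,"rz":0,"hand":-1},
    {"dx":-0.004,"dy":0.014,"dz":0.096,"rx":-0.001,"ry":0.0025,"rz":0,"hand":-1},
    {"dx":-0.004,"dy":0.014,"dz":0.096,"rx":-0.001,"ry":0.0025,"rz":0,"hand":-1},
    {"dx":-0.004,"dy":0.014,"dz":0.096,"rx":-0.001,"ry":0.0025,"rz":0,"hand":-1},
  ],
)

```text
t: 6.83
tool_pos: [0.4345, -0.1025, 0.019]
tool_rot: [3.141, -0.002, -0.151]
contact_force: [0.2, 0.1, -0.6]
opening: 0.0358
```

```bash
python3 go.py .434 -.103 .0138 -.152
python3 - <<'E'
from fit import *
S={c:optics.snapshot(c) for c in("top","side")}
d=np.array([np.cos(.152),-np.sin(.152)]); t=observe()["tool_pos"]; w=t[:2]+.0517*d
a=S["top"]["image"].copy();b=S["side"]["image"].copy()
for s,i in((S["top"],a),(S["side"],b)):
    for p in list(pose(W,*w,-.152)+[0,0,t[2]-.0139])+[np.array([.5845,-.1263,.0118])]:
        u=proj(s,p); cv2.circle(i,tuple(int(v) for v in (u*8).round()),5,(255,0,0),-1,shift=3)
cv2.imwrite("pics/e.png",cv2.resize(np.hstack([a[90:290,310:450],b[110:250,225:423].repeat(1,0)[:, :] if 0 else cv2.resize(b[110:250,230:370],(200,200))])[:,:,::-1],(800,470),interpolation=cv2.INTER_CUBIC))
E
```

```text
t 6.83 pos [ 0.4345 -0.1025  0.019 ] d [-0.0004  0.0005  0.0052] r [ 0.0004 -0.0016  0.0013] F [ 0.2  0.1 -0.6] op 0.0358
```

View pics/e.png

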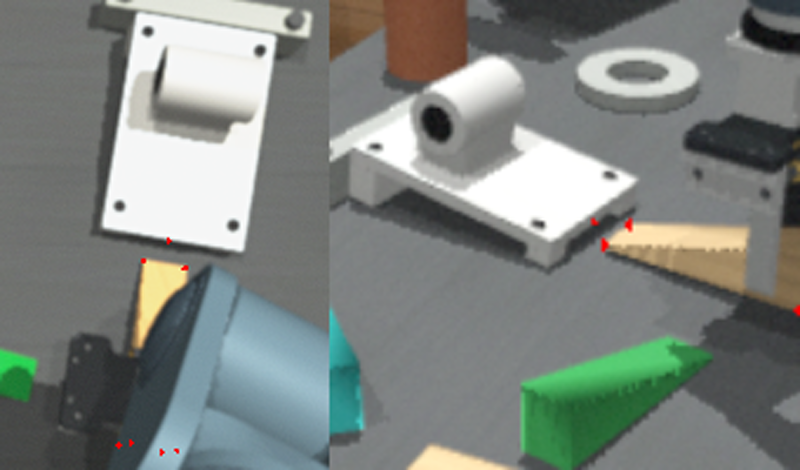

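The top view has the wedge tip centred at about (166,265) on the casting's front-edge mid (168,240), both on the casting's axis. The predicted tip corners land on the wood. I'll lower it flat and start pushing.

step_arm(
  moves=[
    {"dx":-0.0004,"dy":0,"dz":0.005,"rx":0,"ry":-0.0016,"rz":0.001,"hand":-1},
    {"dx":-0.0004,"dy":0,"dz":0.005,"rx":0,"ry":-0.0016,"rz":0.001,"hand":-1},
    {"dx":0.01,"dy":0,"dz":0.005,"rx":0,"ry":-0.0016,"rz":0.001,"hand":-1},
    {"dx":0.02,"dy":0,"dz":0.005,"rx":0,"ry":-0.0016,"rz":0.001,"hand":-1},
    {"dx":0.03,"dy":0,"dz":0.005,"rx":0,"ry":-0.0016,"rz":0.001,"hand":-1},
    {"dx":0.04,"dy":0,"dz":0.005,"rx":0,"ry":-0.0016,"rz":0.001,"hand":-1},
    {"dx":0.048,"dy":0,"dz":0.005,"rx":0,"ry":-0.0016,"rz":0.001,"hand":-1},
    {"dx":0.055,"dy":0,"dz":0.005,"rx":0,"ry":-0.0016,"rz":0.001,"hand":-1},
    {"dx":0.06,"dy":0,"dz":0.005,"rx":0,"ry":-0.0016,"rz":0.001,"hand":-1},
    {"dx":0.065,"dy":0,"dz":0.005,"rx":0,"ry":-0.0016,"rz":0.001,"hand":-1},
  ],
)

```text
t: 7.77
tool_pos: [0.4982, -0.1122, 0.0142]
tool_rot: [3.141, 0.004, -0.151]
contact_force: [-8.2, 2.1, 8.5]
opening: 0.0359
```

```bash
python3 go.py .5621 -.123 .0138 -.152
```

```text
t 7.77 pos [ 0.4982 -0.1122  0.0142] d [0.0648 0.001  0.0002] r [0.0001 0.0036 0.0007] F [-8.2  2.1  8.5] op 0.0359
```

step_arm(
  moves=[
    {"dx":0.005,"dy":0,"dz":0,"rx":0,"ry":0.0036,"rz":0.0007,"hand":-1},
    {"dx":0.01,"dy":0,"dz":0,"rx":0,"ry":0.0036,"rz":0.0007,"hand":-1},
    {"dx":0.015,"dy":0,"dz":0,"rx":0,"ry":0.0036,"rz":0.0007,"hand":-1},
    {"dx":0.02,"dy":0.0005,"dz":0,"rx":0,"ry":0.0036,"rz":0.0007,"hand":-1},
    {"dx":0.025,"dy":0.0005,"dz":0,"rx":0,"ry":0.0036,"rz":0.0007,"hand":-1},
    {"dx":0.03,"dy":0.001,"dz":0,"rx":0,"ry":0.0036,"rz":0.0007,"hand":-1},
    {"dx":0.035,"dy":0.001,"dz":0,"rx":0,"ry":0.0036,"rz":0.0007,"hand":-1},
    {"dx":0.04,"dy":0.001,"dz":0,"rx":0,"ry":0.0036,"rz":0.0007,"hand":-1},
    {"dx":0.045,"dy":0.001,"dz":0,"rx":0,"ry":0.0036,"rz":0.0007,"hand":-1},
    {"dx":0.05,"dy":0.001,"dz":0,"rx":0,"ry":0.0036,"rz":0.0007,"hand":-1},
  ],
)

```text
t: 8.6
tool_pos: [0.547, -0.1206, 0.0143]
tool_rot: [-3.142, 0.003, -0.151]
contact_force: [-7.3, 1.4, 8.1]
opening: 0.0359
```

```bash
python3 go.py .5621 -.123 .0138 -.152
python3 - <<'E'
from fit import *
S={c:optics.snapshot(c) for c in("top","side")}
a=S["top"]["image"];b=S["side"]["image"]
cv2.imwrite("pics/f.png",np.hstack([cv2.resize(a[70:210,330:460],(390,420),interpolation=cv2.INTER_CUBIC),cv2.resize(b[105:210,225:325],(400,420),interpolation=cv2.INTER_CUBIC)])[:,:,::-1])
E
```

```text
t 8.6 pos [ 0.547  -0.1206  0.0143] d [0.0153 0.0001 0.0004] r [-0.      0.0034  0.0005] F [-7.3  1.4  8.1] op 0.0359
```

View pics/f.png

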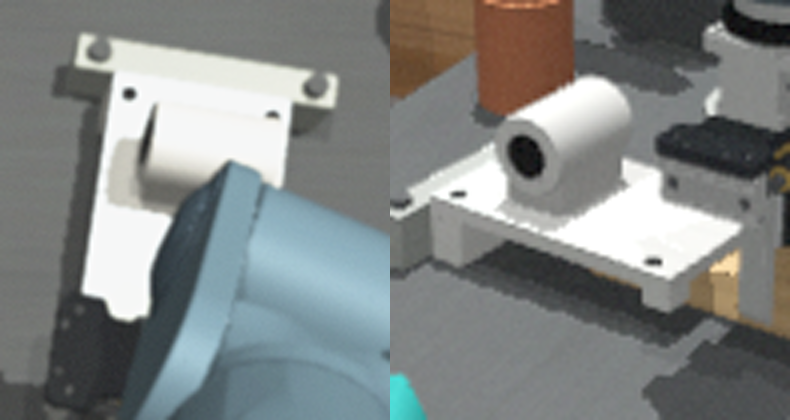

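step_arm(
  moves=[
    {"dx":0.003,"dy":0,"dz":0,"rx":0,"ry":0.0034,"rz":0.0005,"hand":-1},
    {"dx":0.006,"dy":0,"dz":0,"rx":0,"ry":0.0034,"rz":0.0005,"hand":-1},
    {"dx":0.009,"dy":0,"dz":0,"rx":0,"ry":0.0034,"rz":0.0005,"hand":-1},
    {"dx":0.012,"dy":0,"dz":0,"rx":0,"ry":0.0034,"rz":0.0005,"hand":-1},
    {"dx":0.014,"dy":0,"dz":0,"rx":0,"ry":0.0034,"rz":0.0005,"hand":-1},
    {"dx":0.014,"dy":0,"dz":0,"rx":0,"ry":0.0034,"rz":0.0005,"hand":-1},
    {"dx":0.014,"dy":0,"dz":0,"rx":0,"ry":0.0034,"rz":0.0005,"hand":-1},
    {"dx":0.014,"dy":0,"dz":0,"rx":0,"ry":0.0034,"rz":0.0005,"hand":-1},
    {"dx":0.014,"dy":0,"dz":0,"rx":0,"ry":0.0034,"rz":0.0005,"hand":-1},
    {"dx":0.014,"dy":0,"dz":0,"rx":0,"ry":0.0034,"rz":0.0005,"hand":-1},
  ],
)

```text
t: 9.53
tool_pos: [0.5613, -0.1227, 0.0142]
tool_rot: [-3.142, -0.001, -0.152]
contact_force: [-3.2, 0.6, 6.0]
opening: 0.036
```

```bash
python3 go.py .5621 -.123 .0138 -.152
python3 - <<'E'
from cast import *
S={c:optics.snapshot(c) for c in("top","side")}
b=S["side"]["image"]; K=8
im=cv2.resize(b[140:205,230:325],None,fx=K,fy=K,interpolation=cv2.INTER_CUBIC)
Q=np.vstack([P,P[:2]-[0,0,.012]])
for pt,c in((0,(255,0,0)),(-.02,(0,0,255)),):
    for i in(0,1,3,4):
        u=proj(S["side"],pose(Q,.7524,-.1522,-.152,pitch=pt)[i]); print(pt,i,u.round(1)); v=(u+.5-[230,140])*K-.5
        cv2.circle(im,tuple(int(k) for k in v),3,c,-1)
cv2.imwrite("pics/g.png",im[:,:,::-1])
E
```

```text
t 9.53 pos [ 0.5613 -0.1227  0.0142] d [0.0008 0.0001 0.0004] r [-0.     -0.0005  0.0002] F [-3.2  0.6  6. ] op 0.036
0 0 [293.6 172.1]
0 1 [319.7 154.4]
0 3 [233.7 152.7]
0 4 [293.6 176.5]
-0.02 0 [293.9 173.4]
-0.02 1 [319.9 155.6]
-0.02 3 [234.  152.6]
-0.02 4 [293.8 177.8]
```

View pics/g.png

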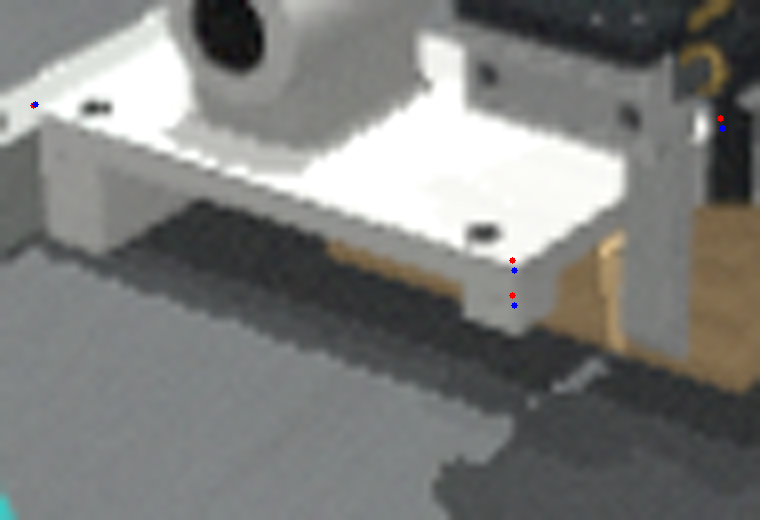

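```bash
cat > edge.py <<'E'
from cast import *
def edge(img,S,p,pitch):
    g=cv2.GaussianBlur(cv2.cvtColor(img,cv2.COLOR_RGB2GRAY).astype(float),(1,3),.6); Q=pose(P,*p,pitch=pitch); a,b=proj(S,Q[3]),proj(S,Q[0])
    c=np.arange(int(a[0])+8,int(b[0])-3); r=[]
    for k in c:
        y=a[1]+(b[1]-a[1])*(k-a[0])/(b[0]-a[0]); lo=int(y)-4; col=-np.diff(g[lo:lo+11,k]); i=int(col[1:-1].argmax())+1
        d=col[i-1]-2*col[i]+col[i+1]; r.append(lo+i+.5+(.5*(col[i-1]-col[i+1])/d if d else 0))
    r=np.array(r); m=np.ones(len(c),bool)
    for _ in range(4):
        f=np.polyfit(c[m],r[m],1); e=np.abs(r-np.polyval(f,c)); m=e<max(.6,2*np.median(e[m]))
    return f,m.sum(),len(c),np.std((r-np.polyval(f,c))[m])
def model(S,p,pitch):
    a,b=[proj(S,q) for q in pose(P,*p,pitch=pitch)[[3,0]]]; s=(b[1]-a[1])/(b[0]-a[0]); return s,a[1]-s*a[0]
E
cat > pit.py <<'E'
from edge import *
S=optics.snapshot("side"); i0=cv2.imread("pics/side.png")[:,:,::-1].copy()
p0=(.7506,-.1519,-.152);p1=(.7524,-.1522,-.152)
f0=edge(i0,S,p0,-.133); m0=model(S,p0,-.133); bias=f0[0][0]-m0[0]
f1=edge(S["image"],S,p1,-.01)
print("before",f0,m0,"now",f1,model(S,p1,0),model(S,p1,-.02))
t=np.linspace(-.15,.1,251); s=np.array([model(S,p1,x)[0] for x in t])
inv=lambda v:t[np.abs(s-v).argmin()]
print("pitch raw",inv(f1[0][0]),"bias-corrected",inv(f1[0][0]-bias), "raw before",inv(f0[0][0]))
for x in(245,290): print(x,"edge-model before",np.polyval(f0[0],x)-np.polyval(m0,x),"now vs level",np.polyval(f1[0],x)-np.polyval(model(S,p1,0),x))
E
python3 pit.py
```

```text
before (array([ 0.47559551, 40.9006496 ]), np.int64(46), 48, np.float64(0.17826836630877183)) (np.float64(0.4761684430933672), np.float64(40.09632748176115)) now (array([ 0.3246762 , 77.45212115]), np.int64(43), 49, np.float64(0.20463354010977627)) (np.float64(0.3237710933388966), np.float64(77.05027420445458)) (np.float64(0.3467539481044155), np.float64(71.50671885353397))
pitch raw -0.0010000000000000009 bias-corrected -0.0010000000000000009 raw before -0.132
245 edge-model before 0.6639531342891871 now vs level 0.6235988746517762
290 edge-model before 0.6381710765937783 now vs level 0.6643288200612574
```

The line fit on the plate edge gives a pitch of -0.001 rad, level to within its accuracy. I'll release gently, then lift and retreat.

step_arm(
  moves=[
    {"dx":0,"dy":0,"dz":0,"rx":0,"ry":0,"rz":0,"hand":-0.1},
    {"dx":0,"dy":0,"dz":0,"rx":0,"ry":0,"rz":0,"hand":0.1},
    {"dx":0,"dy":0,"dz":0,"rx":0,"ry":0,"rz":0,"hand":0.4},
    {"dx":0,"dy":0,"dz":0,"rx":0,"ry":0,"rz":0,"hand":0.4},
    {"dx":0,"dy":0,"dz":0,"rx":0,"ry":0,"rz":0,"hand":0.4},
    {"dx":0,"dy":0,"dz":0,"rx":0,"ry":0,"rz":0,"hand":0.4},
    {"dx":0,"dy":0,"dz":0,"rx":0,"ry":0,"rz":0,"hand":0.4},
    {"dx":0,"dy":0,"dz":0,"rx":0,"ry":0,"rz":0,"hand":0.4},
    {"dx":0,"dy":0,"dz":0,"rx":0,"ry":0,"rz":0,"hand":0.4},
    {"dx":0,"dy":0,"dz":0,"rx":0,"ry":0,"rz":0,"hand":0.4},
  ],
)

```text
t: 10.52
tool_pos: [0.5614, -0.1228, 0.0143]
tool_rot: [3.142, -0.001, -0.152]
contact_force: [-0.3, 0.0, -0.8]
opening: 0.0656
```

```bash
python3 go.py .5613 -.1227 .1342 -.152;python3 pit.py|grep raw
```

```text
t 10.52 pos [ 0.5614 -0.1228  0.0143] d [ 0.     -0.     -0.1199] r [ 0.     -0.0007  0.0002] F [-0.3  0.  -0.8] op 0.0656
pitch raw -0.0010000000000000009 bias-corrected -0.0010000000000000009 raw before -0.132
```

Released cleanly and still level. Next I go straight up, then back.

step_arm(
  moves=[
    {"dx":0,"dy":0,"dz":-0.01,"rx":0,"ry":0,"rz":0,"hand":0.4},
    {"dx":0,"dy":0,"dz":-0.03,"rx":0,"ry":0,"rz":0,"hand":0.4},
    {"dx":0,"dy":0,"dz":-0.06,"rx":0,"ry":0,"rz":0,"hand":0.4},
    {"dx":0,"dy":0,"dz":-0.09,"rx":0,"ry":0,"rz":0,"hand":0.4},
    {"dx":0,"dy":0,"dz":-0.12,"rx":0,"ry":0,"rz":0,"hand":0.4},
    {"dx":-0.03,"dy":0.04,"dz":-0.13,"rx":0,"ry":0,"rz":0,"hand":0.4},
    {"dx":-0.06,"dy":0.08,"dz":-0.14,"rx":0,"ry":0,"rz":0,"hand":0.4},
    {"dx":-0.09,"dy":0.12,"dz":-0.15,"rx":0,"ry":0,"rz":0,"hand":0.4},
    {"dx":-0.1,"dy":0.16,"dz":-0.15,"rx":0,"ry":0,"rz":0,"hand":0.4},
    {"dx":-0.1,"dy":0.2,"dz":-0.15,"rx":0,"ry":0,"rz":0,"hand":0.4},
  ],
)

```text
t: 11.4
tool_pos: [0.4376, -0.2842, 0.1652]
tool_rot: [3.14, -0.002, -0.151]
contact_force: [0.3, -0.6, 0.2]
opening: 0.0659
```

step_arm(
  moves=[
    {"dx":0,"dy":0.04,"dz":0,"rx":0,"ry":0,"rz":0,"hand":0.4},
    {"dx":0,"dy":0.08,"dz":0,"rx":0,"ry":0,"rz":0,"hand":0.4},
    {"dx":0,"dy":0.12,"dz":0,"rx":0,"ry":0,"rz":0,"hand":0.4},
    {"dx":0,"dy":0.16,"dz":0,"rx":0,"ry":0,"rz":0,"hand":0.4},
    {"dx":0,"dy":0.16,"dz":0,"rx":0,"ry":0,"rz":0,"hand":0.4},
    {"dx":0,"dy":0.16,"dz":0,"rx":0,"ry":0,"rz":0,"hand":0.4},
    {"dx":0,"dy":0.16,"dz":0,"rx":0,"ry":0,"rz":0,"hand":0.4},
    {"dx":0,"dy":0.16,"dz":0,"rx":0,"ry":0,"rz":0,"hand":0.4},
    {"dx":0,"dy":0.16,"dz":0,"rx":0,"ry":0,"rz":0,"hand":0.4},
    {"dx":0,"dy":0.16,"dz":0,"rx":0,"ry":0,"rz":0,"hand":0.4},
  ],
)

```text
t: 12.23
tool_pos: [0.414, -0.4412, 0.1657]
tool_rot: [3.14, -0.002, -0.149]
contact_force: [0.0, -0.5, 0.2]
opening: 0.0659
```

```bash
python3 pit.py|grep -v before,
python3 - <<'E'
from fit import *
S={c:optics.snapshot(c) for c in("top","side")}
a=S["top"]["image"];b=S["side"]["image"]
cv2.imwrite("pics/k.png",np.hstack([cv2.resize(a[70:240,330:460],(390,510),interpolation=cv2.INTER_CUBIC),cv2.resize(b[105:225,225:325],(400,510),interpolation=cv2.INTER_CUBIC)])[:,:,::-1])
E
```

```text
before (array([ 0.47559551, 40.9006496 ]), np.int64(46), 48, np.float64(0.17826836630877183)) (np.float64(0.4761684430933672), np.float64(40.09632748176115)) now (array([ 0.3247306 , 77.43407424]), np.int64(43), 49, np.float64(0.20779267966965598)) (np.float64(0.3237710933388966), np.float64(77.05027420445458)) (np.float64(0.3467539481044155), np.float64(71.50671885353397))
pitch raw -0.0010000000000000009 bias-corrected -0.0010000000000000009 raw before -0.132
245 edge-model before 0.6639531342891871 now vs level 0.6188786749391966
290 edge-model before 0.6381710765937783 now vs level 0.6620563845883964
```

View pics/k.png

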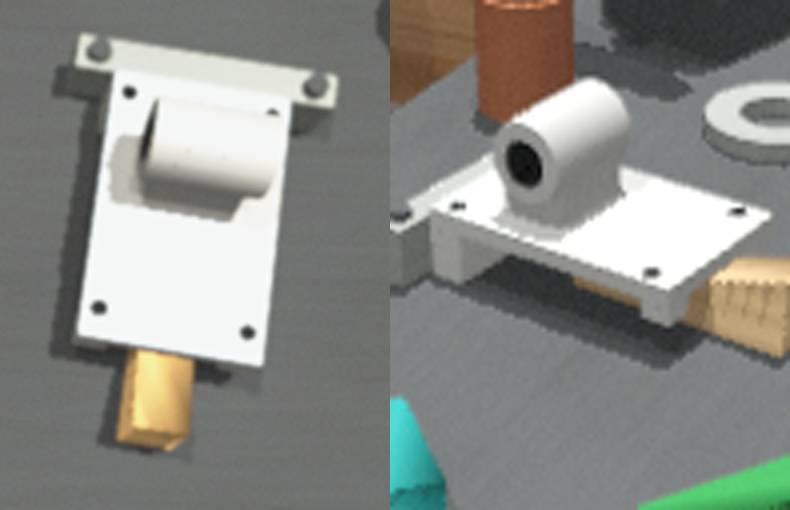

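The top view shows the wedge entering under the middle of the front edge, at about (162,350), with clearance from both stub feet. The plate's rear edge lies along the stop bar. In the side view the casting is level.

```bash
python3 -c "
from cell import bot; print(bot.sign_off())"
```

```text
the job is handed in; nothing more can be done
None
```

The casting now sits level on the long wooden wedge and up against its stop. The job is handed in at about 12.5 s on the clock, well under the 45 s limit.

I gripped the plain-wood wedge near its thick end and laid it flat on the bench in line with the casting. I then pushed it about 127 mm straight in under the middle of the front edge, let go, and moved the arm clear.

Last checks:
- **Level:** the line fit on the plate edge gave a pitch of about -0.001 rad, and it was the same before release, after release and with the arm away. The same fit read -0.132 rad on the starting picture, against the given -0.133. A rougher reading by eye from a single corner had suggested about -0.016 rad. I relied on the line fit because it uses the whole edge.
- **Centring:** the wedge sits roughly 3 mm to one side of the middle of the edge and clears both stub feet.
- **Stop:** the casting looks seated against the bar in the last picture, but I did not measure that contact separately.
- **Forces:** the wrist force read about 12 N at most at the end of each push move; it was not read in between.

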